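# Clear a saucer and stand the sample containers in their saucers

## Task

A beaker has been left standing in the largest of the three round white saucers: move it to the middle of the square white tile, to free the saucer. Stand the three screw-capped containers near it in the saucers by size: the large bottle in the largest saucer, the small bottle in the middle one and the vial in the smallest. Set everything down upright without dropping it, and leave the small empty beaker and the timer where they are.

Things in the scene. Friction and masses are not known exactly. Their poses are not given: they have to be found in the camera images.
- saucer_small: Fixed round white saucer (the smallest of three; for the vial), outer diameter 52 mm, with a flat floor 42 mm wide, 3 mm above the bench, inside a plain rim whose top is 9 mm above the bench. Origin: centre of its underside, at bench height; z up.
- saucer_medium: Fixed round white saucer (the middle one of three; for the small bottle), outer diameter 78 mm, with a flat floor 67 mm wide, 3 mm above the bench, inside a plain rim whose top is 9 mm above the bench. Origin: centre of its underside, at bench height; z up.
- saucer_large: Fixed round white saucer (the largest of three; for the large bottle), outer diameter 92 mm, with a flat floor 82 mm wide, 3 mm above the bench, inside a plain rim whose top is 9 mm above the bench. Origin: centre of its underside, at bench height; z up. At the start the beaker stands in it.
- tile: Fixed square white tile, 78 x 78 x 6 mm, for the beaker. Origin: centre of its underside, at bench height (its top is 6 mm higher); x and y run along its edges.
- beaker: Clear beaker with beige contents up to part of its height, 54 mm diameter at the rim, foot about 48 mm, 70 mm tall, about 0.09 kg, loose; it starts in the largest saucer. It can be gripped round its outside, 35 to 60 mm above its foot, about 54 mm wide. Origin: centre of its underside; z is its upright axis.
- large_bottle: Translucent bottle with pale contents and a blue screw cap, 62 mm diameter, 122 mm tall, about 0.36 kg, loose, upright on the bench. Grip the cap (fixed to it; 40 mm wide, 103 to 122 mm above the foot) with fingertips above 103 mm, as the shoulder below widens to 56 mm; or the body below 84 mm. Origin: centre of its underside; z is its upright axis.
- small_bottle: White plastic bottle with a white screw cap, 48 mm diameter, 87 mm tall, about 0.12 kg, loose, upright on the bench. The cap and shoulder, from 60 to 87 mm above the foot, are up to 44 mm wide, and can be gripped with the fingertips above 60 mm; the cap is fixed to the bottle. Origin: centre of its underside; z is its upright axis.
- vial: Small clear screw vial with beige contents and a blue cap, 23 mm diameter, 52 mm tall, about 0.025 kg, loose, upright on the bench. Grip it round its body 15 to 40 mm above the foot. Origin: centre of its underside; z is its upright axis.
- empty_beaker: Small clear empty beaker, 46 mm diameter, 56 mm tall, loose, standing on the bench: a bystander to leave where it is. Origin: centre of its underside; z is its upright axis.
- countdown_timer: White bench timer with a display and three keys, 60 x 66 x 21 mm, loose, lying on the bench: a bystander to leave where it is. Origin: centre of its underside; z up.
Things that resemble listed ones, but are neither listed nor needed, are in the scene too. What is shaped like the small_bottle but turquoise or yellow is not meant.

How it is judged:
By the outcome, as a careful person would: the job done as asked, in the order asked, and still so for the second after the job is handed in, with the robot touching nothing.
It also fails if it takes over 99 s, if anything falls off the work surface, if the arm or the gripper's body presses on something with over 40 N, if the wrist force passes 120 N, or if a joint passes its speed limit or range.

## Robot

A 6-joint arm with a two-finger parallel gripper is mounted at the origin on a cart in front of the work surface, level with it; the furniture and walls round the work are solid. World frame = base frame: x ahead of the robot, y to its left, z up, the work surface at z = 0. Lengths are in mm, angles in rad, forces in N, time in s.
With the tool pointing down it reaches from about 275 to 825 mm from the base axis. Payload 5.2 kg.
Tool frame: the origin (TCP) lies at the very end of the fingers, on their centre line; the grasp point (between the pads) lies 19 mm behind it; z points along the fingers, y is the line along which they close (so a half turn about z gives the same grasp; the last joint's range is limited). The gripper opens to 93 mm and grips with 3 to 60 N. Pads are 15 mm wide; open, the fingers measure 128 mm over their backs; the gripper's body (75 mm by 188 mm) begins 65 mm behind the grasp point.
Start: joints at [1.106, 0.259, 1.535, -0, 1.348, -0.203], TCP at [142.328, 531.27, 218.653] pointing down, gripper open.
Joint ranges: [-3.14, 3.14], [-0.91, 2.08], [0.19, 2.58], [-1.22, 4.36], [0.22, 2.71], [-3.12, 3.12]. Speed limits (rad/s): [2.57, 2.57, 3.14, 3.14, 3.14, 3.14].

## Interface

Orientations are given as [roll, pitch, yaw] about the fixed x, y, z axes, in that order (R = Rz(yaw) Ry(pitch) Rx(roll)).
In Python, from bench import robot gives the robot as it stands. The module is installed in compiled form; this text tells all that it offers. Calls block until the motion is done:
- robot.move_ptp(position, orientation): joint-space move of the TCP to a pose.
- robot.move_linear(position, ori=None, speed=150, f_stop=None): straight line of the TCP; ori=None keeps the orientation; speed is the mean speed in mm/s. With f_stop (N) it stops when the force on the tool has changed by that much, and returns True; else False.
- robot.move_j(angles): joint-space move.
- robot.move_gripper(opening): opening from 0.0 (shut) to 1.0 (fully open); the grip force is fixed at half the most; returns when the fingers have stopped.
- robot.sleep(seconds).
- robot.inverse_kinematics(position, orientation): joint angles nearest the present ones, or None.
- robot.get_image(name): name is "scene" or "top" or "wrist"; returns a dict with "img" (420x560x3 uint8, blue, green, red), "fovy" (degrees; the focal length in pixels is half the picture's height over the tangent of half this angle, whatever the lens; pixels are square), "cx", "cy" (the principal point, pixels), "k1" (the pictures are not rectified: a ray, as slopes to the right and down, at radius r is drawn at 1 + k1 r^2 times it, then the intrinsics apply), "eye" and "orientation" of the camera in the world. Camera axes: x right, y down, z forward; pixel columns grow to the right and rows downward; lengths in mm; the calibration is good to about 2 mm. A picture is of the moment at which its call begins. There is no depth.
A pose or a line that the arm cannot do raises robot.MotionError and nothing moves.
- robot.hand_in(): hands the job in; it is judged then, once.
Readings, each from a call of its own:
- robot.current_t(): time.
- robot.current_qpos(): joint angles.
- robot.current_joint_vel(): joint speeds.
- robot.current_joint_efforts(): joint torques, N m.
- robot.current_tcp_pos(): TCP position.
- robot.current_eef_rot(): TCP orientation.
- robot.current_contact_force(): force on the tool from outside, world axes, zero at the start.
- robot.current_ft_torque(): the same for the moment, N m.
- robot.current_gripper_width(): opening from 0.0 (shut) to 1.0 (fully open).
- robot.current_finger_force(): force on a finger pad.
Only numpy, scipy, OpenCV 4.12 (cv2) and the standard library are available. Lean on these libraries where they do the work, as an engineer would, in place of code of your own. Each camera call takes 0.05 s, during which the arm holds its last target. There are 200 camera calls.

## Working session

There is one attempt and no reset: what is moved stays moved. The work goes in short steps, each a Python script; the robot and the scene stay as the last script left them, time stands still between calls to the robot, and variables do not carry over. Pictures are saved under pics/ and viewed, at most 14 in all, crops included, and the job is handed in when it is done.

```bash
mkdir -p pics; cat > h.py <<'E'
import numpy as np, cv2
from scipy.spatial.transform import Rotation as R
from bench import robot
def K(d):
    h,w=d["img"].shape[:2]; f=h/2/np.tan(np.radians(d["fovy"])/2)
    return np.array([[f,0,d["cx"]],[0,f,d["cy"]],[0,0,1.]]), np.array([d["k1"],0,0,0.])
def rot(d):
    o=np.array(d["orientation"],float)
    return o if o.shape==(3,3) else R.from_euler("xyz",o).as_matrix()
def px2w(d,uv,z=0.):
    k,dist=K(d); n=cv2.undistortPoints(np.array(uv,float).reshape(-1,1,2),k,dist).reshape(-1,2)
    r=np.c_[n,np.ones(len(n))]@rot(d).T; e=np.array(d["eye"],float)
    return e+r*((z-e[2])/r[:,2])[:,None]
def w2px(d,P):
    k,dist=K(d); M=rot(d).T
    return cv2.projectPoints(np.array(P,float).reshape(-1,1,3),cv2.Rodrigues(M)[0],-M@np.array(d["eye"],float),k,dist)[0].reshape(-1,2)
E
python3 - <<'E'
from h import *
import pickle
for n in ("scene","top","wrist"):
    d=robot.get_image(n); cv2.imwrite(f"pics/{n}0.png",d["img"]); pickle.dump(d,open(f"pics/{n}0.pkl","wb"))
    print(n,{k:v for k,v in d.items() if k!="img"})
print(robot.current_eef_rot(),robot.current_gripper_width(),robot.current_t())
E
```

```text
scene {'fovy': 51.93946283753289, 'cx': 278.5361673334357, 'cy': 211.56781817050546, 'k1': -0.05684820003894372, 'eye': array([ 26.41313636, 417.96133071, 500.79159981]), 'orientation': array([-2.16558541e+00,  1.53647018e-03, -2.28727187e+00])}
top {'fovy': 44.76361717346407, 'cx': 286.0001464089846, 'cy': 205.27334623210984, 'k1': -0.1409212684231518, 'eye': array([407.39978987, -40.51990946, 929.89321611]), 'orientation': array([-2.97890418e+00,  5.12722595e-04, -1.57730702e+00])}
wrist {'fovy': 61.77073740380506, 'cx': 282.8893795562982, 'cy': 210.11523876237695, 'k1': -0.0905806248837756, 'eye': array([ 74.75608541, 550.09248583, 384.88270143]), 'orientation': array([2.88639027e+00, 1.72144498e-03, 1.30969319e+00])}
[-3.14027412e+00 -2.78616838e-04  2.87976079e+00] 1.0040116697588086 0.15
```

View pics/scene0.png

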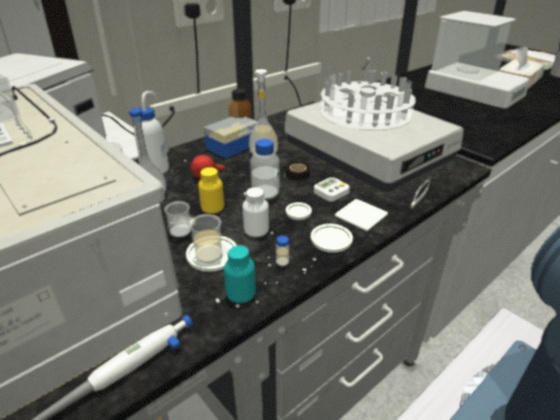

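View pics/top0.png

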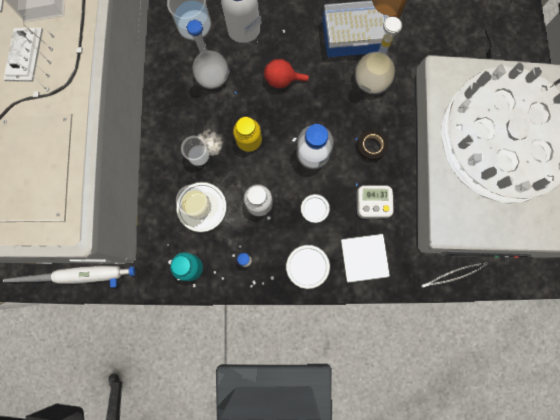

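The top view shows these candidates, with pixels as (col, row):
- **Large bottle:** (316,145). The blue-stoppered flask at (205,60) is the lookalike.
- **Small bottle:** white at (257,198). The yellow (247,133) and turquoise (186,266) ones are not meant, nor is the wash bottle (242,15).
- **Vial:** (244,260), blue cap.
- **Beaker:** the one with beige contents in the large saucer (194,206). The empty one at (196,150) stays.
- **Saucers:** large (201,207), medium (307,267), small (315,208). The dark ring (372,146) is not one.
- **Tile:** (365,258).

I'll check these in one close crop.

```bash
python3 - <<'E'
from h import *
import pickle
d=pickle.load(open("pics/top0.pkl","rb"))
c=cv2.resize(d["img"][110:300,160:420],None,fx=3,fy=3,interpolation=cv2.INTER_CUBIC)
for i in range(0,260,20): cv2.putText(c,str(160+i),(i*3,8),0,.3,(0,255,255)); cv2.line(c,(i*3,10),(i*3,14),(0,255,255))
for i in range(10,190,20): cv2.putText(c,str(110+i),(0,i*3+3),0,.3,(0,255,255))
cv2.imwrite("pics/crop0.png",c)
E
```

```text
(no output)
```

View pics/crop0.png

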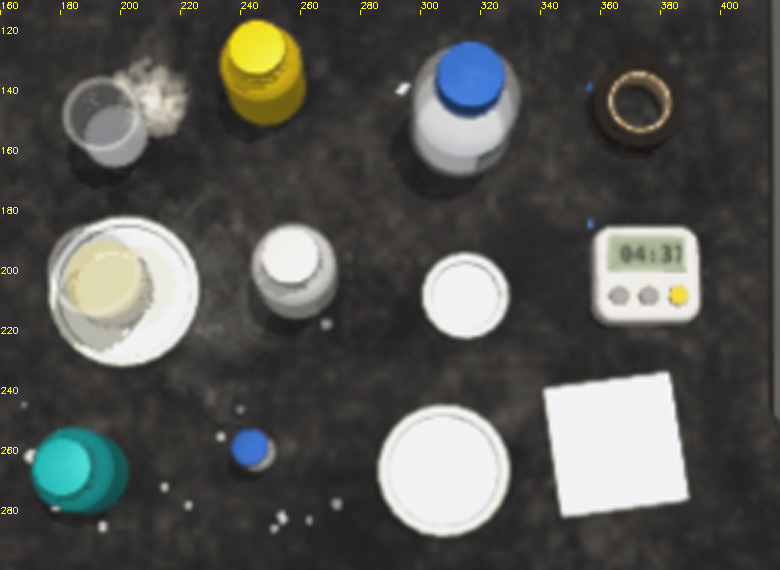

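```bash
cat > est.py <<'E'
from h import *
import pickle
d=pickle.load(open("pics/top0.pkl","rb")); s=pickle.load(open("pics/scene0.pkl","rb"))
f=lambda x,y:((x+.5)/3-.5+160,(y+.5)/3-.5+110)
obs=dict(sL=(124,291,9),sS=(466,296,9),sM=(444,470,9),beaker=(97,273,70),large=(470,77,122),small=(290,257,87),vial=(250,447,52),yel=(258,46,87),tur=(62,467,87),empty=(103,115,56))
P={k:px2w(d,[f(x,y)],z)[0] for k,(x,y,z) in obs.items()}
T=px2w(d,[f(*p) for p in((543,388),(668,373),(688,498),(563,517))],6)
P["tile"]=T.mean(0)
E
python3 - <<'E'
from est import *
for k,v in P.items(): print(k,v.round(1))
e=T[1]-T[0]; print("tile edges",np.linalg.norm(np.roll(T,1,0)-T,axis=1).round(1),np.degrees(np.arctan2(e[1],e[0])))
circ=dict(sL=[(92,9),(82,3)],sS=[(52,9)],sM=[(78,9)],beaker=[(54,70),(48,3)],large=[(40,122),(62,80),(62,0)],small=[(48,0),(48,55)],vial=[(23,0),(23,52)],empty=[(46,56),(44,0)])
t=np.linspace(0,2*np.pi,60)
def draw(d,x0,x1,y0,y1,fx):
    c=cv2.resize(d["img"][y0:y1,x0:x1],None,fx=fx,fy=fx,interpolation=cv2.INTER_CUBIC)
    for k,l in circ.items():
        for D,z in l:
            q=w2px(d,np.c_[P[k][0]+D/2*np.cos(t),P[k][1]+D/2*np.sin(t),0*t+z])
            q=((q+.5-[x0,y0])*fx-.5)
            cv2.polylines(c,[q.round().astype(int)],True,(0,0,255) if z>5 else (0,255,0),1)
    return c
a=draw(d,160,420,110,300,3); b=draw(s,150,390,120,310,2.4)
cv2.imwrite("pics/ov_top.png",a); cv2.imwrite("pics/ov_scene.png",b)
E
```

```text
sL [557.  115.1   9. ]
sS [552.5 -94.    9. ]
sM [447.  -79.3   9. ]
beaker [557.6 120.6  70. ]
large [656.5 -91.7 122. ]
small [563.    8.8  87. ]
vial [458.9  33.5  52. ]
yel [686.7  27.8  87. ]
tur [446.1 134.7  87. ]
empty [655.3 122.2  56. ]
tile [ 462.  -183.6    6. ]
tile edges [78.6 77.2 76.6 76.8] -83.70926204633133
```

View pics/ov_top.png

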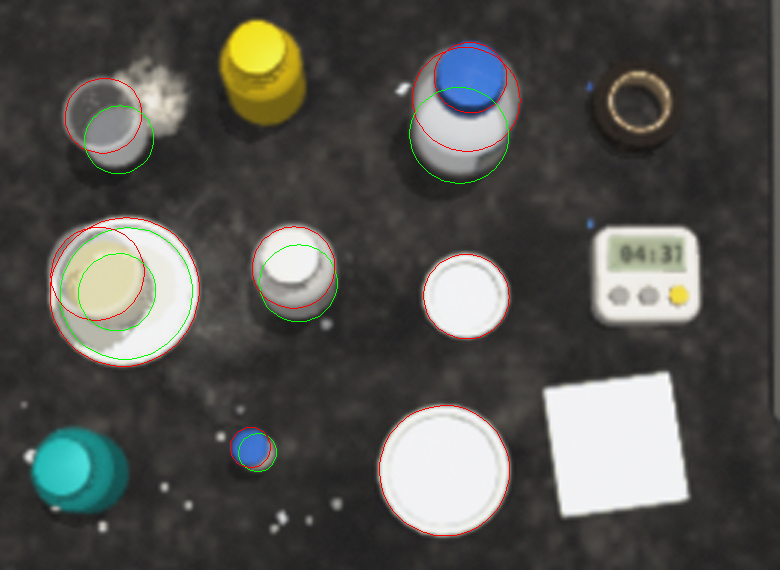

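View pics/ov_scene.png

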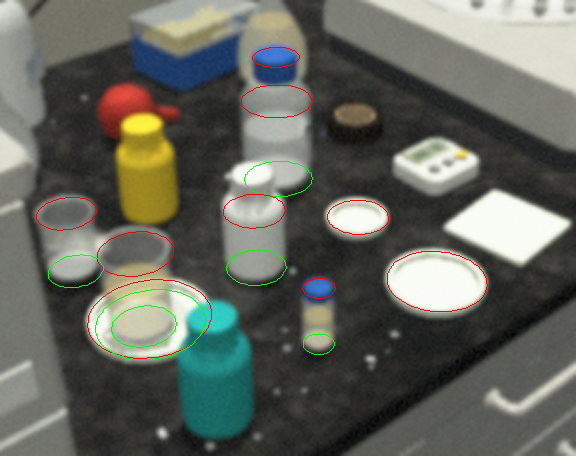

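The overlays match all the objects in both views to within about 2 mm, so the choices stand. Moving the beaker first.

```bash
cat >> h.py <<'E'
from math import pi
def O(yaw): return [pi,0,yaw]
def say(m): print(m,"t",round(robot.current_t(),1),"tcp",np.round(robot.current_tcp_pos(),1),"w",round(93*robot.current_gripper_width(),1),"ff",np.round(robot.current_finger_force(),1),"F",np.round(robot.current_contact_force(),1))
def pick(xy,z,yaw,open_mm,zs=240,lift=110):
    robot.move_gripper(open_mm/93)
    robot.move_ptp([*xy,zs],O(yaw)); robot.move_linear([*xy,z+15],speed=200)
    if robot.move_linear([*xy,z],speed=50,f_stop=8): say("CONTACT going down")
    robot.move_gripper(0); say("gripped")
    robot.move_linear([*xy,z+15],speed=60); robot.move_linear([*xy,z+lift],speed=200); say("lifted")
def place(xy,z,yaw,open_mm,lift=110,zs=240):
    robot.move_ptp([*xy,z+lift],O(yaw)); robot.move_linear([*xy,z+8],speed=150); robot.sleep(.3)
    print("touch",robot.move_linear([*xy,z-4],speed=15,f_stop=3)); say("down")
    robot.move_gripper(open_mm/93); robot.sleep(.2); robot.move_linear([*xy,max(zs,z+60)],speed=200); say("clear")
def snap(n,name):
    d=robot.get_image(n); cv2.imwrite(f"pics/{name}.png",d["img"]); return d
E
python3 - <<'E'
from h import *
import pickle
# oven height: corner seen in both
a=pickle.load(open("pics/top0.pkl","rb"));b=pickle.load(open("pics/scene0.pkl","rb"))
for z in (100,150,200,250): print(z,px2w(a,[(95,257)],z)[0].round(),px2w(b,[(163,213)],z)[0].round())
robot.move_linear([120,400,300],speed=250)
robot.move_ptp([400,0,280],O(-1.3))
pick((557.3,120),31,-1.3,76)
d=snap("scene","beaker_up"); snap("top","beaker_up_top")
E
```

```text
100 [459. 276. 100.] [597. 176. 100.]
150 [456. 257. 150.] [525. 207. 150.]
200 [453. 238. 200.] [454. 237. 200.]
250 [449. 219. 250.] [383. 267. 250.]
gripped t 6.8 tcp [557.6 120.   31.2] w 53.0 ff 30.0 F [0.7 0.2 0.2]
lifted t 7.8 tcp [556.6 120.  140.1] w 52.9 ff 30.0 F [ 0.1 -0.7 -0.9]
```

View pics/beaker_up.png

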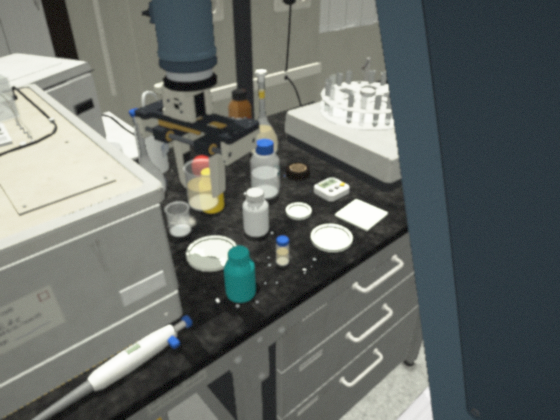

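The beaker hangs level in the gripper at (200,190), the saucer at (212,253) is empty, and the oven face is clear of the arm (y≈237). Next I'll place the beaker on the tile and pick up the large bottle by its body.

```bash
python3 - <<'E'
from h import *
place((462,-183.6),34,1.57,76)
snap("top","b_tile")
pick((657,-91.7),50,-1.3,92,zs=250,lift=90)
d=snap("top","large_up"); e=snap("scene","large_up_s")
cv2.imwrite("pics/two.png",cv2.resize(np.hstack([cv2.imread("pics/b_tile.png")[90:320,150:450],e["img"][90:320,150:400]]),None,fx=1.45,fy=1.45))
E
```

```text
touch True
down t 12.6 tcp [ 461.8 -183.6   34. ] w 52.8 ff 30.0 F [-0.9 -0.1  3.7]
clear t 14.6 tcp [ 461.4 -183.2  238.9] w 76.4 ff 0.0 F [ 0.4  0.1 -0.7]
gripped t 19.9 tcp [657.7 -91.7  50.3] w 61.6 ff 30.0 F [2.4 0.7 0.2]
lifted t 20.8 tcp [656.5 -91.6 139.3] w 61.4 ff 30.0 F [-0.6 -0.3 -4. ]
```

View pics/two.png

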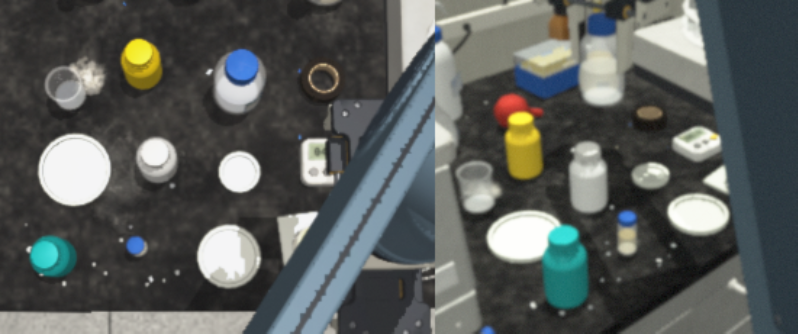

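The large bottle is held upright (right half, around (600,65)), and the large saucer is empty. Placing it, then picking the small bottle.

```bash
python3 - <<'E'
from h import *
place((557,115.1),53,-1.3,84,lift=90,zs=250)
pick((563.5,8.8),62.5,1.57,70,zs=220,lift=70)
e=snap("scene","small_up"); t=snap("top","small_up_t")
cv2.imwrite("pics/two2.png",cv2.resize(np.hstack([e["img"][90:320,150:400],t["img"][90:320,150:450]]),None,fx=1.45,fy=1.45))
E
```

```text
touch True
down t 23.4 tcp [557.1 115.2  53.1] w 61.7 ff 30.0 F [0.6 0.4 4.5]
clear t 25.3 tcp [556.2 115.1 248.7] w 83.9 ff 0.0 F [ 1.1 -0.8  0.4]
gripped t 30.3 tcp [564.    8.7  62.8] w 39.8 ff 29.6 F [ 1.9 -0.4  0.5]
lifted t 31.2 tcp [563.5   8.8 132.4] w 40.1 ff 29.3 F [-0.5 -1.2 -2.4]
```

View pics/two2.png

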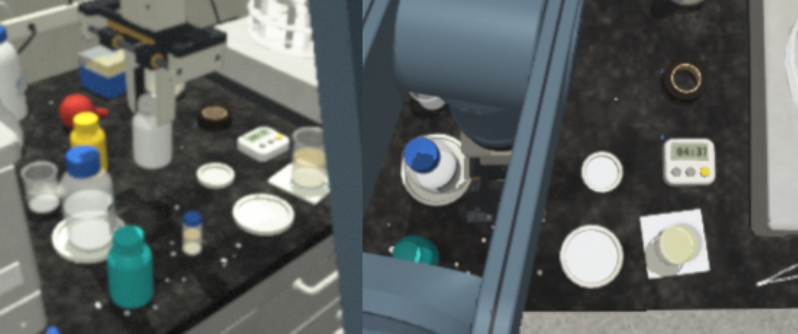

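The beaker stands on the tile (678,243), the large bottle stands in its saucer (435,165), and the small bottle is held upright (150,135). Placing it, then moving the vial.

```bash
python3 - <<'E'
from h import *
place((447,-79.3),65.5,1.57,62,lift=70,zs=200)
pick((459.2,33.5),16,1.57,52,zs=180,lift=110)
place((552.5,-94),19,1.57,48,lift=110,zs=200)
robot.move_ptp([350,150,300],O(1.57)); say("away")
e=snap("scene","fin_s"); t=snap("top","fin_t")
cv2.imwrite("pics/fin.png",cv2.resize(np.hstack([e["img"][90:320,150:400],t["img"][90:320,150:450]]),None,fx=1.45,fy=1.45))
E
```

```text
touch True
down t 33.3 tcp [447.1 -79.3  65.6] w 39.9 ff 29.8 F [ 0.2 -0.2  4. ]
clear t 34.9 tcp [446.3 -79.  199. ] w 61.8 ff 0.0 F [-0.5  0.6  0.4]
gripped t 37.8 tcp [459.3  33.5  16.1] w 21.9 ff 30.0 F [-0.5  1.2  1.3]
lifted t 38.9 tcp [458.6  33.6 125.3] w 22.1 ff 30.0 F [-0.4 -0.4 -0.8]
touch True
down t 41.2 tcp [552.5 -94.   19.1] w 21.8 ff 30.0 F [-1.1  0.3  4.6]
clear t 43.1 tcp [551.7 -93.7 198.8] w 47.9 ff 0.0 F [ 0.3  0.1 -0.4]
away t 44.4 tcp [350.6 149.5 299.6] w 47.9 ff 0.0 F [-0.8  0.3 -0.4]
```

View pics/fin.png

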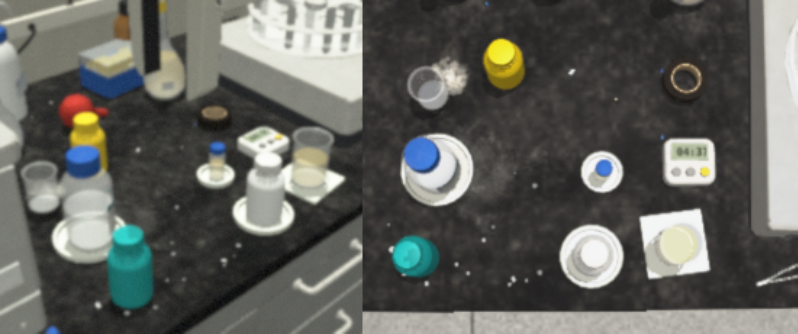

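All four stand upright in their places, and the bystanders haven't moved. One overlay check of how well the beaker is centred on the tile.

```bash
python3 - <<'E'
from h import *
out=[]
t=np.linspace(0,2*np.pi,60)
for n,(x,y) in (("top",(330,215)),("scene",(320,165))):
    d=robot.get_image(n); c=cv2.resize(d["img"][y:y+75,x:x+75],None,fx=5,fy=5,interpolation=cv2.INTER_CUBIC)
    for D,z in((54,76),(48,6)):
        q=w2px(d,np.c_[462+D/2*np.cos(t),-183.6+D/2*np.sin(t),0*t+z]); q=(q+.5-[x,y])*5-.5
        cv2.polylines(c,[q.round().astype(int)],True,(0,0,255) if z>9 else (0,200,0),1)
    out.append(c)
cv2.imwrite("pics/chk.png",np.hstack(out))
E
```

```text
(no output)
```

View pics/chk.png

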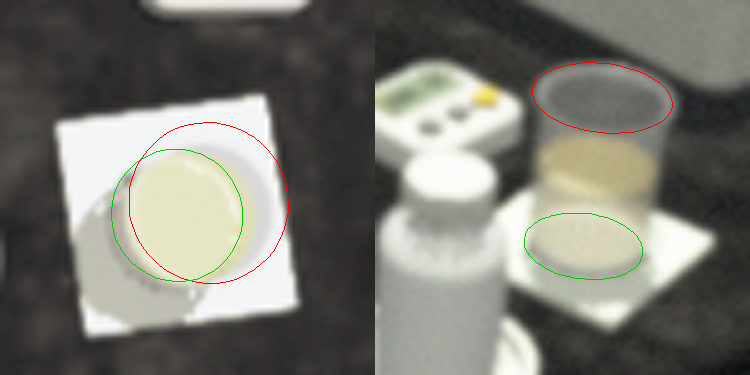

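The scene overlay matches the rim to about 1 px. In the top view the contents' offset from the predicted rim is what parallax should give, so the beaker is within about 2 mm of the tile's middle. Handing in.

```bash
python3 -c "
from h import *
print(robot.hand_in(), robot.current_t())"
```

```text
the job is handed in; nothing more can be done
the job is handed in; nothing more can be done
```

The job is handed in: the beaker is on the middle of the tile (within about 2 mm), the large bottle, small bottle and vial stand upright in their saucers by size, and the empty beaker and timer were left where they were, at about 45 s on the robot's clock.

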